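# Slide the plywood panel out to its saw line

### The job

The red line across the small plywood panel marks where it will be sawn. With the fingertips, gently slide the panel across the black-topped desk riser and out over the riser's far edge until the red line lies right above that edge and square to it. Only push it: never lift, tip or drop it, leave everything else where it is, and finish with the hand clear.

Things in the scene. Friction and masses are not known exactly. Their poses are not given: they have to be found in the camera images.
- panel: thin light plywood panel lying flat on the riser, 150 mm long (its x axis), 90 mm wide (y), 8 mm thick, about 0.1 kg; too wide to grasp. Origin at the centre of its underside, z up. A red line 5 mm wide runs across it, 40 mm from its +x end, the end that points to the riser's far edge at the start (up to about 12 degrees askew). It slides freely under a push and stays where it is left.
- red_line (a point): middle of the red line, on the panel's top face, 35 mm along the panel's +x from its centre; x along the panel, y along the line
- riser: low desk riser with a flat matt black top and light wood sides, 300 mm deep (x), 420 mm wide (y), 60 mm high, fixed to the desk. Origin at the centre of its underside; its x axis points to its far edge (the edge away from the robot), z up
- riser_edge (a point): middle of the riser's straight far top edge, 60 mm above the desk, axes as the riser's: x points outwards past the edge, y along the edge
- glue: white glue bottle with orange cap, 36 mm across, 100 mm tall, standing on the riser near its left (+y) side; origin at the centre of its underside
- tape: yellow tape roll, 56 mm across, 18 mm high, lying flat on the riser near its right (-y) side; origin at the centre of its underside
- mug: blue mug, 80 mm across, 85 mm tall, on the desk left of the riser; origin at the centre of its underside
- sanding_block: cork sanding block 100 x 60 x 30 mm, on the desk left of the riser; origin at the centre of its underside
- jar: amber jar with red lid, 64 mm across, 90 mm tall, on the desk right of the riser; origin at the centre of its underside
- screwdriver: screwdriver lying on the desk right of the riser, handle to its -x
There are look-alikes about, which are no part of the job. Several things have the shape of the panel; the one meant has the colours described above.

How it is judged (in metres and radians):
At the end, for the whole second after the job is handed in: The middle of the red line is within 6 mm of straight above the riser's far edge, the panel is square to the edge within 5 degrees (0.09 rad), lies flat on the riser, within its width (middle of the line within 160 mm of the middle of the edge), and is at rest (x of red_line in the frame of riser_edge between -0.006 and 0.006 m and y of red_line in the frame of riser_edge between -0.16 and 0.16 m and angle between the x axis of panel and the x axis of riser, either way round below 0.09 rad and z of panel in the frame of riser between 0.057 and 0.063 m and angle between panel's own z axis and vertical below 0.03 rad and linear speed of panel below 0.01 m/s); the robot touches nothing.
It fails at once if the panel is lifted off the riser (underside more than 8 mm above its top) (z of panel in the frame of riser above 0.068 m).
It fails at once if the panel is tipped more than about 9 degrees or falls off the riser (angle between panel's own z axis and vertical above 0.15 rad or z of panel in the frame of riser below 0.05 m).
It fails at once if the panel is flicked instead of slid gently (faster than 0.4 m/s) (linear speed of panel above 0.4 m/s).
It fails at once if the glue bottle, tape roll, mug, sanding block, jar or screwdriver is moved by more than 15 mm (distance of any of glue, tape, mug, sanding_block, jar, screwdriver from where it was at the start of the episode above 0.015 m).
It also fails if it takes over 40 s, if anything falls off the work surface, if the arm or the gripper's body presses on something with over 40 N, if the wrist force passes 120 N, or if a joint passes its speed limit or range.

### The arm

A 6-joint arm with a two-finger parallel gripper is mounted at the origin on the work surface. World frame = base frame: x ahead of the robot, y to its left, z up, the work surface at z = 0. Lengths are in mm, angles in rad, forces in N, time in s.
With the tool pointing down it reaches from about 350 to 975 mm from the base axis. Payload 7.1 kg.
Tool frame: the origin (TCP) lies midway between the tips of the shut fingers; the grasp point (between the pads) lies 19 mm behind it; z points along the fingers, y is the line along which they close (so a half turn about z gives the same grasp; the last joint's range is limited). The gripper opens to 88 mm and grips with 3 to 60 N. Pads are 20 mm wide; open, the fingers measure 115 mm over their backs; the gripper's body (75 mm by 178 mm) begins 61 mm behind the grasp point.
Start: joints at [-1.122, 0.423, 1.63, -0, 1.089, -0.019], TCP at [281.841, -557.826, 222.675] pointing down, gripper open.
Joint ranges: [-3, 3], [-0.9, 2.11], [0.09, 2.58], [-1.31, 4.45], [0.11, 2.69], [-2.54, 2.54]. Speed limits (rad/s): [2.39, 2.39, 3.01, 3.14, 3.14, 3.14].

### API

Orientations are given as a rotation vector (axis times angle).
In Python, from workcell import ctrl gives the robot as it stands. The module is installed in compiled form; this text tells all that it offers.
- The arm moves only by the tool servo_tool, never from a script. Its argument "increments" is a list of rows, each a list of 7 numbers: the shift along the world's x, y, z in cm, then the turn, a rotation vector about the world's x, y, z in degrees, then the opening, from -1 (shut) to 1 (fully open). A call has 1 to 20 rows; each row is the pose to reach, as a shift and turn from the pose commanded when the call began; what a row does not reach only later rows make up. A row lasts 1/12 s, in which the tool goes at most 41.7 mm and 7.16 degrees, less where a joint would pass 70% of its speed; a pose out of reach is approached as far as the arm can. A call with a gripper value outside its range is refused whole. The fingers move at their own pace and stop on an object; the grip force is fixed at half the most. Time passes only in rows, so rows that repeat a pose let the fingers close. It gives the time, the measured TCP pose, the force, the opening and the grip force at its end, in the units of the state.
- ctrl.get_obs(): the state, without advancing time (a new reading comes with each control period).
- ctrl.get_image(name): name is "scene" or "top"; returns a dict with "image" (480x640x3 uint8, red, green, blue), "fx", "fy", "cx", "cy" (pixels), "extrinsics" (4x4, takes a point from camera to world coordinates). Camera axes: x right, y up, looking along -z (the intrinsics and any distortion apply to the point x, -y, -z); pixel columns grow to the right and rows downward; lengths in mm; the calibration is good to about 2 mm. A picture is of the moment at which its call begins. There is no depth.
- ctrl.close_job(): hands the job in; it is judged then, once.
The state is a dict: "t": time; "qpos": joint angles; "qvel": joint speeds; "joint_torque": joint torques, N m; "ee_pos": TCP position; "orientation": TCP orientation; "ft_force": force on the tool from outside, world axes, zero at the start; "moment": the same for the moment, N m; "width": finger opening in mm; "grasp_force": force on a finger pad.
Only numpy, scipy, OpenCV 4.12 (cv2) and the standard library are available. Lean on these libraries where they do the work, as an engineer would, in place of code of your own. Each camera call takes 0.05 s, during which the arm holds its last target. There are 200 camera calls.

## Working session

There is one attempt and no reset: what is moved stays moved. The work goes in short steps, Python scripts to look and compute and a tool call to move; the robot and the scene stay as the last step left them, time stands still between calls to the robot, and variables do not carry over. Pictures are saved under pics/ and viewed, at most 10 in all, crops included, and the job is handed in when it is done.

Besides the shell and the picture viewer there is one more tool, called in YAML: its name, and indented under it one key for each argument. servo_tool: Moves the arm, as the interface text tells. Its arguments: {"type":"object","properties":{"increments":{"type":"array","items":{"type":"array","items":{"type":"number"}}}},"required":["increments"]}

```bash
mkdir -p pics; cat > h.py <<'E'
import numpy as np, cv2
from workcell import ctrl
def grab(n):
    d=ctrl.get_image(n); return d
def ray(d,px,z):
    px=np.atleast_2d(px).astype(float); E=np.array(d["extrinsics"])
    c=np.c_[(px[:,0]-d["cx"])/d["fx"],-(px[:,1]-d["cy"])/d["fy"],-np.ones(len(px))]@E[:3,:3].T
    o=E[:3,3]; return o+c*((z-o[2])/c[:,2])[:,None]
E
python3 - <<'E'
from h import *
for n in("top","scene"):
    d=grab(n); cv2.imwrite(f"pics/{n}0.png",d["image"][:,:,::-1]); print(d.keys(),d["fx"],d["cx"],d["cy"],np.round(d["extrinsics"],3))
o=ctrl.get_obs(); print(o)
E
```

```text
dict_keys(['image', 'fx', 'fy', 'cx', 'cy', 'extrinsics']) 571.185435371538 321.836173354324 249.90053939501357 [[ 1.60000e-02  9.96000e-01 -8.70000e-02  3.45292e+02]
 [-1.00000e+00  1.70000e-02  6.00000e-03 -1.48140e+01]
 [ 7.00000e-03  8.70000e-02  9.96000e-01  1.61861e+03]
 [ 0.00000e+00  0.00000e+00  0.00000e+00  1.00000e+00]]
dict_keys(['image', 'fx', 'fy', 'cx', 'cy', 'extrinsics']) 503.60976277376153 316.42081455596366 240.11622411811464 [[-1.770000e-01 -7.660000e-01  6.180000e-01  1.236581e+03]
 [ 9.840000e-01 -1.340000e-01  1.150000e-01  1.309070e+02]
 [-5.000000e-03  6.280000e-01  7.780000e-01  1.033920e+03]
 [ 0.000000e+00  0.000000e+00  0.000000e+00  1.000000e+00]]
{'t': 0.1, 'qpos': array([-1.12197821e+00,  4.23753510e-01,  1.63059353e+00, -2.99970693e-05,
        1.08860224e+00, -1.89891186e-02]), 'qvel': array([ 0.00017782, -0.00166648, -0.00135851,  0.00195918,  0.00035133,
        0.00068098]), 'joint_torque': array([-7.17415551e-04, -5.45612025e+01, -2.74323785e+01,  6.45295554e-02,
        1.87627907e-02, -2.22147463e-05]), 'ee_pos': array([ 281.63852604, -557.39311259,  221.99412113]), 'orientation': array([-3.05475516e+00, -7.27863032e-01,  4.95024689e-04]), 'ft_force': array([-0.05589871,  0.3852952 ,  0.27998104]), 'moment': array([-0.02980928, -0.02004326,  0.01038309]), 'grasp_force': 0.0, 'width': 87.70832274797795}
```

View pics/top0.png

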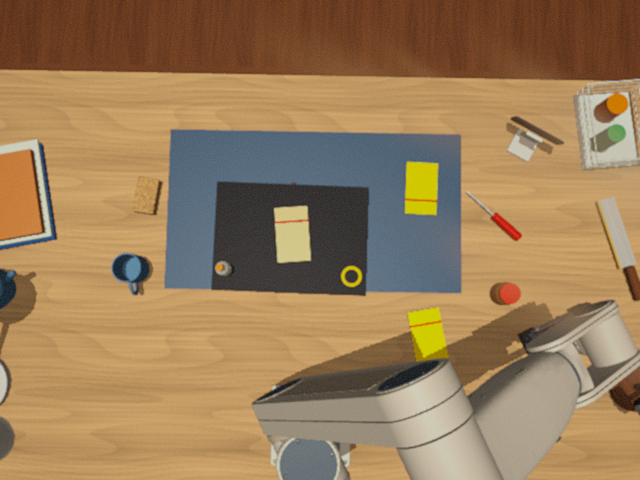

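View pics/scene0.png

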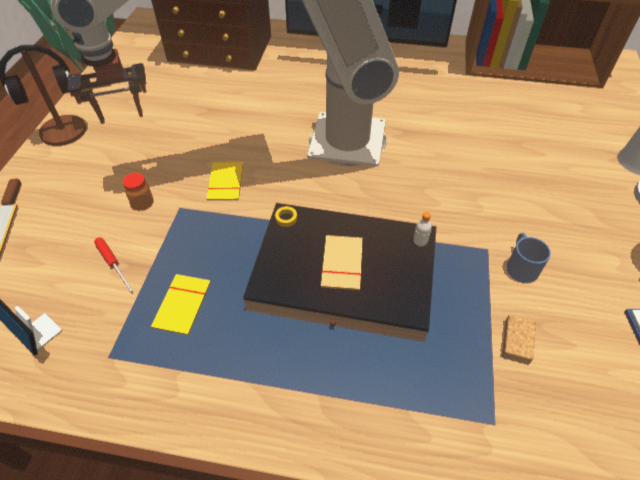

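The top view shows the riser's black top, with corners near (217,182), (368,188), (365,294) and (213,289). On it are the pale panel at (293,234) with its line at row 221, the glue at (223,268) and the tape at (351,276). The scene view shows the panel at (342,262), its line at (341,272), and the riser's far edge running from (248,303) to (430,325). The two yellow panels are look-alikes.

```bash
cat >> h.py <<'E'
ROI={"top":(200,170,190,140),"scene":(235,195,215,145)}
def masks(d,n):
    im=d["image"].astype(int); r,g,b=im[...,0],im[...,1],im[...,2]
    roi=np.zeros(r.shape,bool); x,y,w,h=ROI[n]; roi[y:y+h,x:x+w]=1
    red=(r>130)&(g<100)&(b<100)&roi
    pan=(r>170)&(g>140)&(b>90)&roi
    blk=(im.max(2)<45)&roi
    return red,pan,blk
def big(m):
    c,_=cv2.findContours(m.astype(np.uint8),cv2.RETR_EXTERNAL,cv2.CHAIN_APPROX_NONE)
    return max(c,key=cv2.contourArea)[:,0,:]
def panel(d,n):
    red,pan,_=masks(d,n)
    k=cv2.morphologyEx((pan|red).astype(np.uint8),cv2.MORPH_OPEN,np.ones((5,5)))
    c=big(k); P=ray(d,c,68)[:,:2]
    R=cv2.minAreaRect(P.astype(np.float32))
    ys,xs=np.nonzero(red&(cv2.dilate(k,np.ones((3,3)))>0)); L=ray(d,np.c_[xs,ys],68)[:,:2]
    v=cv2.fitLine(L.astype(np.float32),cv2.DIST_L2,0,.01,.01).ravel()
    return R,L.mean(0),np.degrees(np.arctan(-v[0]/v[1])),len(L)
E
python3 - <<'E'
from h import *
for n in("top","scene"):
    d=grab(n); R,l,a,k=panel(d,n); print(n,"panel",np.round(R[0],1),np.round(R[1],1),round(R[2],1),"line",l.round(1),round(a,2),k)
    _,_,blk=masks(d,n); print(d["image"][170:200:3,250].tolist() if n=="top" else d["image"][290:330:3,300].tolist())
    h=cv2.convexHull(big(blk)); 
    P=ray(d,h[:,0],60)[:,:2]; r=cv2.minAreaRect(P.astype(np.float32)); print("riser",np.round(r[0],1),np.round(r[1],1),round(r[2],2),cv2.boxPoints(r).round(1).tolist())
    im=d["image"]; hsv=cv2.cvtColor(im,cv2.COLOR_RGB2HSV)
    x,y,w,hh=ROI[n]
    ye=cv2.inRange(hsv,(22,150,100),(35,255,255))[y:y+hh,x:x+w]; t=big(ye)+[x,y]; e=ray(d,t,78); print("tape",((e.min(0)+e.max(0))/2).round(),np.ptp(e,0).round())
    og=cv2.inRange(hsv,(5,150,120),(16,255,255))[y:y+hh,x:x+w]; t=big(og)+[x,y]; print("cap",ray(d,t.mean(0),155).round(), len(t))
E
```

```text
top panel [346.2  47.6] [ 53.8 511.5] 0.9 line [541.8  47.1] -86.79 11
[[90, 109, 126], [91, 109, 128], [88, 105, 125], [93, 109, 126], [81, 95, 105], [48, 48, 45], [53, 50, 50], [51, 48, 50], [53, 51, 49], [51, 54, 53]]
riser [426.3 220.2] [19.1  5.4] 1.7 [[416.70001220703125, 222.60000610351562], [416.79998779296875, 217.1999969482422], [436.0, 217.6999969482422], [435.79998779296875, 223.1999969482422]]
tape [ 411. -104.   78.] [54. 54.  0.]
cap [[547.  55. 155.]] 67
scene panel [386.9  42.7] [162.9 565.9] 9.9 line [544.6  69. ] 42.22 38
[[54, 47, 48], [58, 52, 55], [54, 47, 47], [56, 52, 52], [53, 46, 48], [55, 51, 54], [44, 36, 38], [100, 81, 62], [101, 78, 61], [105, 82, 62], [93, 97, 108], [85, 105, 130], [81, 102, 127], [83, 103, 128]]
riser [666.9 225.3] [84.8  5.4] 88.14 [[662.9000244140625, 183.0], [668.2999877929688, 182.8000030517578], [671.0, 267.6000061035156], [665.5999755859375, 267.79998779296875]]
tape [ 411. -102.   78.] [60. 54.  0.]
cap [[423. 240. 155.]] 23
```

```bash
sed -i 's/^ROI=.*/ROI={"top":(205,130,170,158),"scene":(250,205,195,140)}/; s/blk=.*/blk=(im.max(2)<72)\&roi/; s/red=.*/red=(r-g>70)\&(np.abs(g-b)<45)\&(r>130)\&roi/' h.py
cat >> h.py <<'E'
def edge(d,n):
    "far edge of riser: fit of the black boundary, column by column"
    blk=cv2.morphologyEx(masks(d,n)[2].astype(np.uint8),cv2.MORPH_OPEN,np.ones((5,5)))
    pts=[]
    for c in (range(225,360) if n=="top" else range(262,420)):
        r=np.nonzero(blk[:,c])[0]
        if len(r): pts.append((c,r.min()-.5 if n=="top" else r.max()+.5))
    P=ray(d,np.array(pts),60)[:,:2]
    for _ in range(4):
        v=np.polyfit(P[:,1],P[:,0],1); e=P[:,0]-np.polyval(v,P[:,1]); P=P[np.abs(e)<max(2*e.std(),1.5)]
    return v,len(P),e.std()
E
cat > m.py <<'E'
from h import *
for n in("top","scene"):
    d=grab(n); R,l,a,k=panel(d,n); print(n,"panel",np.round(R[0],1),np.round(R[1],1),round(R[2],1),cv2.boxPoints(R).round(0).tolist(),"line",l.round(1),round(a,2),k)
    v,k,s=edge(d,n); ea=-np.degrees(np.arctan(v[0])); print(" edge ang",round(ea,2),"x at y=%.0f:"%l[1],round(np.polyval(v,l[1]),1),k,round(s,2),"| gap",round((np.polyval(v,l[1])-l[0])*np.cos(np.radians(ea)),1),"turn",round(ea-a,2))
E
python3 m.py; python3 - <<'E'
from h import *
d=grab("top"); print(d["image"][216:226,293].tolist())
_,_,b=masks(d,"top"); ys,xs=np.nonzero(b); print(ray(d,[[xs.min(),240],[xs.max(),240]],60).round())
E
```

```text
top panel [523.7  58.6] [150.5  89.4] 4.8 [[445.0, 97.0], [452.0, 8.0], [602.0, 20.0], [595.0, 109.0]] line [558.7  60.9] 4.74 43
 edge ang -1.23 x at y=61: 661.6 134 0.86 | gap 102.9 turn -5.97
scene panel [521.   59.5] [151.6  89.6] 4.9 [[442.0, 98.0], [449.0, 8.0], [600.0, 21.0], [593.0, 111.0]] line [555.3  64.3] 4.49 55
 edge ang -1.34 x at y=64: 667.4 156 0.76 | gap 112.0 turn -5.83
[[211, 197, 133], [212, 197, 135], [211, 200, 139], [211, 195, 133], [209, 151, 99], [204, 103, 63], [206, 167, 110], [208, 194, 132], [210, 197, 135], [212, 199, 138]]
[[ 504.  277.   60.]
 [ 511. -150.   60.]]
```

```bash
cat >> h.py <<'E'
def proj(d,P):
    E=np.linalg.inv(np.array(d["extrinsics"])); c=np.asarray(P)@E[:3,:3].T+E[:3,3]
    return np.c_[d["cx"]-d["fx"]*c[:,0]/c[:,2], d["cy"]+d["fy"]*c[:,1]/c[:,2]]
def profile(d,z,xs,ys,sl):
    "mean grey along x at height z, averaged over ys; x given at y=60, slope sl"
    g=d["image"].astype(np.float32); out=[]
    for x in xs:
        p=proj(d,np.c_[x+sl*(ys-60),ys,np.full(len(ys),z)]).astype(np.float32)
        out.append(cv2.remap(g,p[:,0:1],p[:,1:2],cv2.INTER_LINEAR).mean((0,1)))
    return np.array(out)
E
python3 - <<'E'
from h import *
for n in("top","scene"):
    d=grab(n)
    for yr in((-110,-20),(150,240)):
        xs=np.arange(652,680,1.5); p=profile(d,60,xs,np.arange(*yr,2.),np.tan(np.radians(1.28)))
        print(n,yr,[(float(x),*map(int,q)) for x,q in zip(xs,p)])
    xs=np.arange(350,380,2.); p=profile(d,60,xs,np.arange(40,150,2.),np.tan(np.radians(1.28)))
    print(n,"near",[(int(x),*map(int,q)) for x,q in zip(xs,p)])
    xs=np.arange(545,572,1.5); p=profile(d,68,xs,np.arange(40,80,2.),-np.tan(np.radians(4.7)))
    print(n,"line",[(float(x),int(q[1])) for x,q in zip(xs,p)])
E
```

```text
top (-110, -20) [(652.0, 50, 48, 47), (653.5, 50, 48, 47), (655.0, 51, 48, 47), (656.5, 50, 48, 47), (658.0, 50, 47, 47), (659.5, 52, 51, 53), (661.0, 57, 59, 64), (662.5, 65, 73, 81), (664.0, 74, 87, 100), (665.5, 82, 99, 114), (667.0, 88, 107, 124), (668.5, 90, 109, 127), (670.0, 90, 109, 127), (671.5, 90, 109, 127), (673.0, 89, 108, 126), (674.5, 89, 107, 125), (676.0, 89, 107, 125), (677.5, 89, 107, 125), (679.0, 89, 107, 125)]
top (150, 240) [(652.0, 51, 48, 46), (653.5, 50, 47, 46), (655.0, 50, 47, 46), (656.5, 51, 47, 46), (658.0, 51, 48, 47), (659.5, 53, 51, 52), (661.0, 58, 60, 65), (662.5, 67, 74, 83), (664.0, 76, 89, 101), (665.5, 84, 100, 115), (667.0, 89, 107, 124), (668.5, 91, 110, 127), (670.0, 92, 111, 129), (671.5, 91, 110, 128), (673.0, 90, 109, 127), (674.5, 90, 109, 127), (676.0, 90, 109, 127), (677.5, 90, 109, 127), (679.0, 90, 109, 127)]
top near [(350, 201, 160, 104), (352, 201, 160, 104), (354, 203, 161, 106), (356, 204, 163, 106), (358, 206, 164, 106), (360, 200, 159, 103), (362, 180, 140, 90), (364, 135, 104, 72), (366, 89, 73, 60), (368, 61, 57, 56), (370, 
[... 1070 characters left out ...]
5, 96, 76, 58), (673.0, 96, 76, 59), (674.5, 96, 76, 59), (676.0, 97, 76, 59), (677.5, 99, 78, 60), (679.0, 101, 79, 60)]
scene near [(350, 232, 186, 125), (352, 232, 185, 125), (354, 230, 183, 124), (356, 224, 176, 119), (358, 207, 159, 109), (360, 174, 133, 93), (362, 127, 99, 73), (364, 94, 74, 59), (366, 79, 63, 53), (368, 75, 60, 51), (370, 74, 60, 50), (372, 75, 60, 51), (374, 75, 60, 51), (376, 75, 60, 50), (378, 75, 60, 50)]
scene line [(545.0, 209), (546.5, 208), (548.0, 206), (549.5, 198), (551.0, 182), (552.5, 155), (554.0, 121), (555.5, 102), (557.0, 113), (558.5, 145), (560.0, 175), (561.5, 196), (563.0, 205), (564.5, 207), (566.0, 208), (567.5, 208), (569.0, 208), (570.5, 208)]
```

The two views agree once the dark slab side is separated from the top: the line-to-edge gap is about 104 mm, and the panel needs a turn of about -6°. I'll push its rear edge with both open fingers, aligned with the riser edge, so the panel squares itself against them.

servo_tool:
  increments:
    - [1, 3, 0, 0, 0, -2, 0]
    - [2.5, 6.5, 0, 0, 0, -4, 0]
    - [4, 10, 0, 0, 0, -6, 0]
    - [5.5, 13.5, 0, 0, 0, -8, 0]
    - [7, 17, 0, 0, 0, -10, 0]
    - [8, 20.5, 0, 0, 0, -12, 0]
    - [9, 24, 0, 0, 0, -14, 0]
    - [10, 27.5, 0, 0, 0, -16, 0]
    - [11, 31, 0, 0, 0, -18, 0]
    - [11.5, 34.5, 0, 0, 0, -20, 0]
    - [12, 38, 0, 0, 0, -22, 0]
    - [12.3, 41.5, 0, 0, 0, -24, 0]
    - [12.3, 45, 0, 0, 0, -25, 0]
    - [12.3, 48.5, 0, 0, 0, -26, 0]
    - [12.3, 52, 0, 0, 0, -27, 0]
    - [12.3, 55.5, 0, 0, 0, -28, 0]
    - [12.3, 59, 0, 0, 0, -28, 0]
    - [12.3, 61.4, 0, 0, 0, -28, 0]
    - [12.3, 61.4, 0, 0, 0, -28, 0]
    - [12.3, 61.4, 0, 0, 0, -28, 0]

```text
t: 2.12
ee_pos: [404.8, 57.1, 222.8]
orientation: [3.141, -0.028, 0.001]
ft_force: [-0.4, -0.5, 0.8]
width: 44.0
grasp_force: 0.0
```

servo_tool:
  increments:
    - [0, 0, -3, 0, 0, 0, 0]
    - [0, 0, -6, 0, 0, 0, 0]
    - [0, 0, -9, 0, 0, 0, 0]
    - [0, 0, -11, 0, 0, 0, 0]
    - [0, 0, -12.5, 0, 0, 0, 0]
    - [0, 0, -13.5, 0, 0, 0, 0]
    - [0, 0, -14.5, 0, 0, 0, 0]
    - [0, 0, -15.2, 0, 0, 0, 0]
    - [0, 0, -15.6, 0, 0, 0, 0]
    - [0, 0, -15.9, 0, 0, 0, 0]
    - [0, 0, -15.9, 0, 0, 0, 0]
    - [0, 0, -15.9, 0, 0, 0, 0]

```text
t: 3.12
ee_pos: [405.1, 56.0, 63.9]
orientation: [-3.141, 0.033, -0.001]
ft_force: [-0.9, -0.0, -1.1]
width: 43.8
grasp_force: 0.0
```

```bash
python3 - <<'E'
from h import *
o=ctrl.get_obs(); print(o["ee_pos"],o["ft_force"])
d=grab("scene"); cv2.imwrite("pics/s1.png",cv2.resize(d["image"][180:345,230:450,::-1],None,fx=3.5,fy=3.5))
E
```

```text
[405.09937741  56.00748287  63.93622713] [-0.89096881 -0.0159531  -1.14813287]
```

View pics/s1.png

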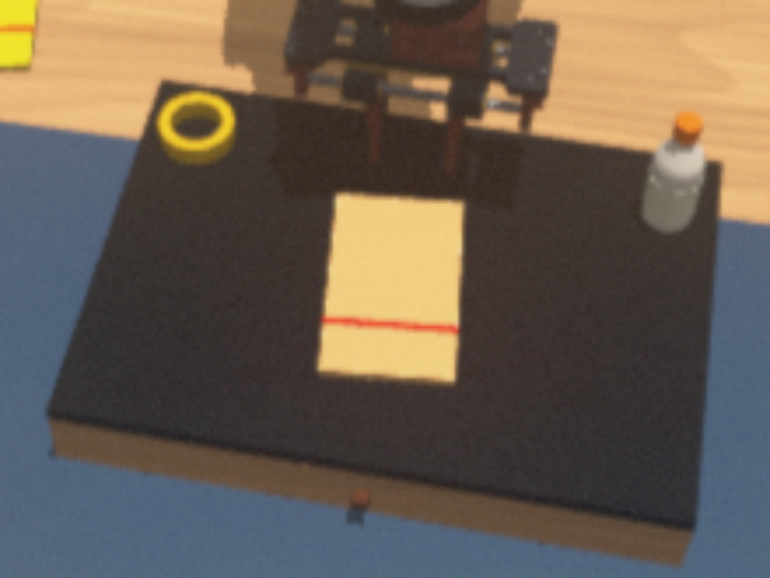

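The crop shows both fingertips just behind the panel and centred on it, with the glue and tape well clear. Now the main push, stopping about 20 mm short.

servo_tool:
  increments:
    - [1, 0, -0.1, 0, 0, 0, 0]
    - [2, 0, -0.1, 0, 0, 0, 0]
    - [2.5, -0.05, -0.1, 0, 0, 0, 0]
    - [3, -0.05, -0.1, 0, 0, 0, 0]
    - [3.5, -0.1, -0.1, 0, 0, 0, 0]
    - [4, -0.1, -0.1, 0, 0, 0, 0]
    - [4.5, -0.1, -0.1, 0, 0, 0, 0]
    - [5, -0.1, -0.1, 0, 0, 0, 0]
    - [5.5, -0.1, -0.1, 0, 0, 0, 0]
    - [6, -0.15, -0.1, 0, 0, 0, 0]
    - [6.6, -0.15, -0.1, 0, 0, 0, 0]
    - [7.2, -0.15, -0.1, 0, 0, 0, 0]
    - [7.8, -0.2, -0.1, 0, 0, 0, 0]
    - [8.4, -0.2, -0.1, 0, 0, 0, 0]
    - [9, -0.2, -0.1, 0, 0, 0, 0]
    - [9.6, -0.2, -0.1, 0, 0, 0, 0]
    - [10.2, -0.25, -0.1, 0, 0, 0, 0]
    - [10.7, -0.25, -0.1, 0, 0, 0, 0]
    - [11.1, -0.25, -0.1, 0, 0, 0, 0]
    - [11.3, -0.25, -0.1, 0, 0, 0, 0]

```text
t: 4.83
ee_pos: [518.6, 53.7, 62.7]
orientation: [-3.141, 0.033, -0.001]
ft_force: [-1.1, 0.6, 1.9]
width: 43.9
grasp_force: 0.6
```

```bash
cat > f.py <<'E'
from h import *
import sys
# line by centroid of red pixels; edge by profile constants (top 663.2, scene 660 at y=60, slope .0223)
for n,e0 in(("top",663.2),("scene",660.)):
    d=grab(n); R,l,a,k=panel(d,n); e=e0+.0223*(l[1]-60)
    print(n,"panel",np.round(R[0],1),np.round(R[1],1),"line",l.round(1),round(a,2),k,"gap",round(e-l[0],1),"turn",round(-1.28-a,2))
    if len(sys.argv)>1: x,y,w,h=ROI[n]; cv2.imwrite(f"pics/{sys.argv[1]}{n}.png",cv2.resize(d["image"][y-20:y+h,x-20:x+w,::-1],None,fx=3,fy=3))
print(ctrl.get_obs()["ee_pos"],ctrl.get_obs()["ft_force"])
E
python3 f.py
```

```text
top panel [565.5  72.8] [74.6 98.7] line [640.6  47.8] -1.11 45 gap 22.3 turn -0.17
scene panel [615.   49.1] [ 89.9 127.5] line [637.8  51.8] -1.21 60 gap 22.1 turn -0.07
[518.29639932  53.68673446  62.66759608] [-0.31883917 -1.11646485  0.52122473]
```

servo_tool:
  increments:
    - [0.4, 0, 0, 0, 0, 0, 0]
    - [0.8, 0, 0, 0, 0, 0, 0]
    - [1.1, 0, 0, 0, 0, 0, 0]
    - [1.4, -0.05, 0, 0, 0, 0, 0]
    - [1.6, -0.05, 0, 0, 0, 0, 0]
    - [1.7, -0.05, 0, 0, 0, 0, 0]
    - [1.7, -0.05, 0, 0, 0, 0, 0]
    - [1.7, -0.05, 0, 0, 0, 0, 0]

```text
t: 5.6
ee_pos: [534.9, 53.2, 62.7]
orientation: [-3.141, 0.033, -0.0]
ft_force: [-0.2, -0.5, -0.3]
width: 43.9
grasp_force: 0.0
```

```bash
python3 f.py a
```

```text
top panel [587.1  72.2] [ 75.1 101.1] line [657.5  50.2] -1.67 34 gap 5.5 turn 0.39
scene panel [631.6  48.5] [ 89.7 127.2] line [654.2  48.9] -1.63 63 gap 5.5 turn 0.35
[534.83147804  53.15355323  62.68261995] [-0.56447176  0.32661598  0.1048128 ]
```

View pics/atop.png

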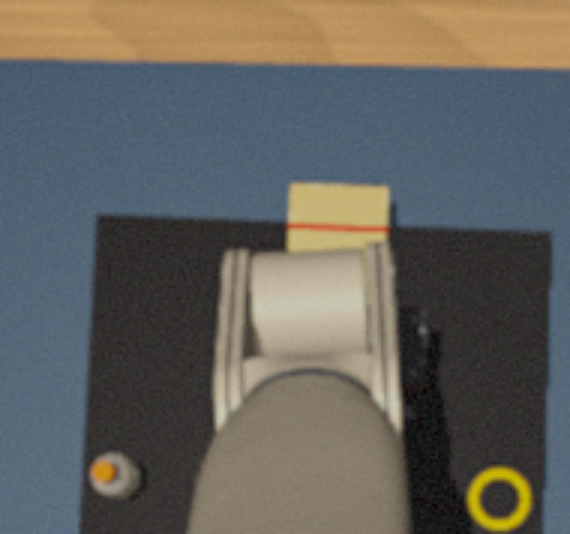

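The top crop shows the panel overhanging the edge. The red line at crop row ~227 sits a few mm inside the edge, which meets the panel at about row 222. I'll push the last 5.5 mm and then back off.

servo_tool:
  increments:
    - [0.2, 0, 0, 0, 0, 0, 0]
    - [0.35, 0, 0, 0, 0, 0, 0]
    - [0.45, 0, 0, 0, 0, 0, 0]
    - [0.55, 0, 0, 0, 0, 0, 0]
    - [0.55, 0, 0, 0, 0, 0, 0]
    - [0.55, 0, 0, 0, 0, 0, 0]

```text
t: 6.2
ee_pos: [540.5, 53.2, 62.7]
orientation: [-3.141, 0.033, -0.0]
ft_force: [0.1, 0.9, 0.5]
width: 44.2
grasp_force: 0.0
```

```bash
python3 f.py
```

```text
top panel [593.8  72.3] [ 74.1 101.5] line [663.   46.3] -2.08 31 gap -0.1 turn 0.8
scene panel [637.3  48.6] [ 89.9 126.7] line [659.7  49.5] -1.43 66 gap 0.1 turn 0.15
[540.43551281  53.15520275  62.71455151] [ 0.69931349  0.05310057 -0.93168032]
```

Both views put the line on the edge. Now I back away and rise clear.

servo_tool:
  increments:
    - [-0.5, 0, 0, 0, 0, 0, 0]
    - [-1.5, 0, 0, 0, 0, 0, 0]
    - [-3, 0, 0, 0, 0, 0, 0]
    - [-4.5, 0, 0, 0, 0, 0, 0]
    - [-6, 0, 1, 0, 0, 0, 0]
    - [-7.5, 0, 3, 0, 0, 0, 0]
    - [-9, 0, 6, 0, 0, 0, 0]
    - [-10.5, 0, 9, 0, 0, 0, 0]
    - [-12, 0, 12, 0, 0, 0, 0]
    - [-13, 0, 15, 0, 0, 0, 0]
    - [-13, 0, 17, 0, 0, 0, 0]
    - [-13, 0, 17, 0, 0, 0, 0]
    - [-13, 0, 17, 0, 0, 0, 0]

```text
t: 7.38
ee_pos: [410.2, 53.2, 233.3]
orientation: [-3.141, 0.033, -0.004]
ft_force: [0.0, 0.2, -0.0]
width: 44.0
grasp_force: 0.0
```

```bash
python3 f.py b
```

```text
top panel [628.3  48. ] [ 88.8 148.6] line [662.9  47.7] -1.32 39 gap 0.1 turn 0.04
scene panel [625.   48.8] [ 89.9 151.3] line [659.6  48. ] -1.34 66 gap 0.1 turn 0.06
[409.30417186  53.08541729 231.6156735 ] [ 0.11216406 -0.33348957 -0.33128884]
```

View pics/bscene.png

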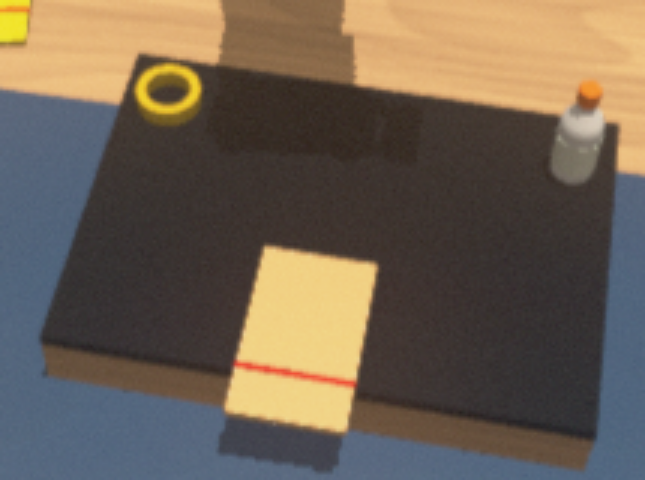

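The scene crop shows the panel flat and overhanging squarely. The line at crop (295,373) appears slightly above the rim, as expected for its 8 mm height, and the hand is clear.

```bash
python3 -c "
from workcell import ctrl
print(ctrl.close_job())"
```

```text
the job is handed in; nothing more can be done
None
```

The job is handed in with no verdict returned; my last camera measurement put the red line within about 0.1 mm of the riser's far edge and square to under 0.1°, with the panel flat and the hand clear.

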